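# Flip the sprouted pot's tag

## Robot

A 6-joint arm with a two-finger parallel gripper is mounted at the origin on the work surface. World frame = base frame: x ahead of the robot, y to its left, z up, the work surface at z = 0. Lengths are in m, angles in rad, forces in N, time in s.
With the tool pointing down it reaches from about 0.3 to 0.775 m from the base axis. Payload 14.6 kg.
Tool frame: the origin (TCP) lies on the centre line of the jaws, within the pads' length; the fingertips stand 19 mm ahead of it and the grasp point (between the pads) is the TCP; y points along the fingers, x is the direction in which the jaws open and shut, and the axes are right-handed (so a half turn about y gives the same grasp; the last joint's range is limited). The gripper opens to 94 mm and grips with 3 to 60 N. Pads are 16 mm wide; open, the fingers measure 119 mm over their backs; the gripper's body (75 mm by 177 mm) begins 78 mm behind the grasp point.
Start: joints at [1.059, 0.3, 1.521, -0, 1.321, -0.067], TCP at [0.237, 0.496, 0.224] pointing down, gripper open.
Joint ranges: [-3.03, 3.03], [-0.79, 2.21], [0.23, 2.52], [-1.04, 4.18], [0, 3.07], [-2.55, 2.55]. Speed limits (rad/s): [2.22, 2.22, 2.57, 3.14, 3.14, 3.14].

## Interface

Orientations are given as [roll, pitch, yaw] about the fixed x, y, z axes, in that order (R = Rz(yaw) Ry(pitch) Rx(roll)).
In Python, from station import get_obs, cams, workorder gives the robot as it stands.
- The arm moves only by the shell command python3 -m handwheel 'ROWS' [FORCE]. ROWS is JSON, a list of rows, each an object of numbers: "fingers": the opening, from -1 (shut) to 1 (fully open); "x", "y", "z": the shift along the tool's x, y, z in m; "spin": the turn about the tool's y in degrees. In form: [{"fingers": .., "x": .., "y": .., "z": .., "spin": ..}, ...]. A call has exactly 10 rows; each row is the pose to reach, as a shift and turn from the pose commanded when the call began, along the tool's axes at that moment; what a row does not reach only later rows make up. A row lasts 1/10 s, in which the tool goes at most 50 mm and 8.59 degrees, less where a joint would pass 70% of its speed; a pose out of reach is approached as far as the arm can. A call with a gripper value outside its range is refused whole. The fingers move at their own pace and stop on an object; FORCE is the grip in N (left out, the last holds). Time passes only in rows, so rows that repeat a pose let the fingers close, or fill a call up. It gives the time, the measured TCP pose, the force and the opening at its end, in the units of the state.
- get_obs(): the state, without advancing time (a new reading comes with each control period).
- cams.camera(name): name is "scene" or "side" or "wrist"; returns (picture, depth): 480x640x3 uint8, red, green, blue; 480x640 float32, m along the optical axis (not along the pixel's ray), 0 where there is no reading.
- cams.get_calibration(name): a dict with "fx", "fy", "cx", "cy" (pixels), "view" (4x4, takes a point from world to camera coordinates). Camera axes: x right, y down, z forward; pixel columns grow to the right and rows downward; lengths in m; the calibration is good to about 2 mm. The wrist camera is an equidistant fisheye: a pixel r from the principal point sees the ray r / f radians off the axis. A picture is of the moment at which its call begins: read the wrist's pose just before it. get_calibration takes no time and is no camera call; for the wrist camera it gives the pose at the moment of the call.
- workorder.hand_in(): hands the job in, once; it reports no verdict.
The state is a dict: "time_s": time; "qpos": joint angles; "joint_vel": joint speeds; "tau": joint torques, N m; "ee_pos": TCP position; "eef_rot": TCP orientation; "force": force on the tool from outside, world axes, zero at the start; "moment": the same for the moment, N m; "grip_width": finger opening in m.
Only numpy, scipy, OpenCV 4.12 (cv2) and the standard library are available. Lean on these libraries where they do the work, as an engineer would, in place of code of your own. Each camera call takes 0.05 s, during which the arm holds its last target. There are 200 camera calls.

## Task

One of the four pots in the rack has come up. Find the flip tag in front of that pot and turn it right over on its hinge to show its sprout face: push its free end up with a fingertip, over the top, and down until it lies flat on the rack. Push it, do not pinch it, leave the other tags showing the seed, do not touch the seedling and leave the pots and everything else on the bench where they are.

Things in the scene. Friction and masses are not known exactly. Their poses are not given: they have to be found in the camera images.
- rack: fixed aluminium pot rack, 200 (x) x 450 mm (y), deck top at z = 70 mm, edge on the tags' side at x = -100. Origin: centre of its footprint on the bench; x points from the tags to the pots, that is towards the robot (within 0.2 rad), y to the robot's right, z up. Four openings with a pot in each at x = 41, y = 157.5, 52.5, -52.5, -157.5 mm; the tag at the same y belongs to that pot. Tags' hinge rod: along y at x = -75, z = 80 mm.
- tag_a (a joint): turn (rad) of the flip tag at rack y = +157.5 mm (right end as the robot sees it). 0 = lying level, free end away from the robot, seed face up; pi/2 = upright; pi = turned right over, level above the deck, free end to its pot, sprout face up; hard stops at 0 and pi. The hinge is stiff (friction 0.025 N m, about 0.5 N at the free end): a tag stays where it is left and never falls by itself. Tags start at 0 to 0.35, so some stand a little proud.
- tag_b (a joint): as tag_a, at rack y = +52.5 mm. Every tag is a white plastic plate 50 mm wide (along the rod) reaching 60 mm from the hinge axis; 4 mm thick at the rim, 6.4 mm over its two labels, centred on the axis, which lies 10 mm above the deck. At 0 its outer 35 mm overhang the deck's edge (rack x = -100 mm), with open space beneath down to the bench.
- tag_c (a joint): as tag_a, at rack y = -52.5 mm. Between the tags stand hinge posts 8 mm wide, 15 mm tall above the deck, on the rod at rack y = 0, +-105 and +-210 mm.
- tag_d (a joint): as tag_a, at rack y = -157.5 mm (left end)
- tag_a_seed: seed label of tag_a (a black seed: disc with a point), 40 x 42 mm. Origin: centre of its surface, 34 mm from the hinge axis. At joint 0 its axes are the rack's, z up; it turns with the tag (z down at pi).
- tag_a_sprout: sprout label on the other face of tag_a (black stem with two leaves), 40 x 42 mm. Origin: centre of its surface, 34 mm from the hinge axis. The underside at joint 0, on top at pi; its axes turn as those of the seed label.
- tag_b_seed: seed label of tag_b (a black seed: disc with a point), 40 x 42 mm. Origin: centre of its surface, 34 mm from the hinge axis. At joint 0 its axes are the rack's, z up; it turns with the tag (z down at pi).
- tag_b_sprout: sprout label on the other face of tag_b (black stem with two leaves), 40 x 42 mm. Origin: centre of its surface, 34 mm from the hinge axis. The underside at joint 0, on top at pi; its axes turn as those of the seed label.
- tag_c_seed: seed label of tag_c (a black seed: disc with a point), 40 x 42 mm. Origin: centre of its surface, 34 mm from the hinge axis. At joint 0 its axes are the rack's, z up; it turns with the tag (z down at pi).
- tag_c_sprout: sprout label on the other face of tag_c (black stem with two leaves), 40 x 42 mm. Origin: centre of its surface, 34 mm from the hinge axis. The underside at joint 0, on top at pi; its axes turn as those of the seed label.
- tag_d_seed: seed label of tag_d (a black seed: disc with a point), 40 x 42 mm. Origin: centre of its surface, 34 mm from the hinge axis. At joint 0 its axes are the rack's, z up; it turns with the tag (z down at pi).
- tag_d_sprout: sprout label on the other face of tag_d (black stem with two leaves), 40 x 42 mm. Origin: centre of its surface, 34 mm from the hinge axis. The underside at joint 0, on top at pi; its axes turn as those of the seed label.
- pot_up: the pot whose seed has come up (it holds the seedling), in any of the four places: dark green round pot of grit, 250 g, 90 mm across, 78 mm high, hanging loose by its rim in an opening of the rack. Origin: centre of its underside. The rim stands 12 mm above the deck; its edge is 11 mm beyond the end of a tag turned right over.
- pot_2: pot with nothing up yet, only a brown seed on the grit: dark green round pot of grit, 250 g, 90 mm across, 78 mm high, hanging loose by its rim in an opening of the rack. Origin: centre of its underside.
- pot_3: pot with nothing up yet, only a brown seed on the grit: dark green round pot of grit, 250 g, 90 mm across, 78 mm high, hanging loose by its rim in an opening of the rack. Origin: centre of its underside.
- pot_4: pot with nothing up yet, only a brown seed on the grit: dark green round pot of grit, 250 g, 90 mm across, 78 mm high, hanging loose by its rim in an opening of the rack. Origin: centre of its underside.
- seedling: the young green seedling that stands in pot_up: a thin stem with four small leaves, about 50 mm across, its top about 50 mm above the deck. Origin: at the foot of the stem, 2 mm above the deck. Fragile.
- dibber: blue-handled steel-tipped dibber, 150 mm long, 18 mm thick, lying on the bench beyond the rack, about 45 mm from the free ends of the tags. Origin: middle, on the bench.
- clear_cup_1: clear plastic cup of bark, 80 mm across the rim, 82 mm high, left of the rack. Origin: underside.
- clear_cup_2: another such clear cup, left of the rack. Origin: underside.
- lidded_tub: low clear tub of bark with a lid, 110 mm across, 45 mm high, right of the rack. Origin: underside.
- spray_bottle: white trigger spray bottle, 66 mm across, 181 mm high, right of the rack. Origin: underside.
- seed_jar: small brown glass seed jar with a white cap, 36 mm across, 52 mm high, in front of the rack's right end. Origin: underside.

How it is judged:
By the outcome, as a careful person would: the job done as asked, in the order asked, and still so for the second after the job is handed in, with the robot touching nothing.
It also fails if it takes over 48 s, if anything falls off the work surface, if the arm or the gripper's body presses on something with over 40 N, if the wrist force passes 120 N, or if a joint passes its speed limit or range.

## Working session

There is one attempt and no reset: what is moved stays moved. The work goes in short steps, Python scripts to look and compute and a shell command to move; the robot and the scene stay as the last step left them, time stands still between calls to the robot, and variables do not carry over. Pictures are saved under pics/ and viewed, about 8 in all and at most 12, crops included, and the job is handed in when it is done.

```bash
mkdir -p pics; cat > h.py <<'E'
import numpy as np,cv2
from station import get_obs,cams,workorder
def shot(n):
    c=cams.get_calibration(n); p,d=cams.camera(n); return c,p,d
def pts(c,d):
    v,u=np.mgrid[:480,:640]; P=np.stack([(u-c['cx'])/c['fx']*d,(v-c['cy'])/c['fy']*d,d],-1)
    V=np.linalg.inv(np.array(c['view'])); return P@V[:3,:3].T+V[:3,3]
E
python3 - <<'E'
from h import *
o=get_obs();print({k:np.round(v,3).tolist() for k,v in o.items()})
for n in('scene','side'):
    c,p,d=shot(n);np.savez(f'{n}.npz',p=p,d=d);cv2.imwrite(f'pics/{n}0.png',p[...,::-1]);print(n,c['fx'],c['cx'],c['cy'],np.round(np.linalg.inv(np.array(c['view'])),3).tolist())
E
```

```text
{'time_s': 0.0, 'qpos': [1.059, 0.3, 1.522, -0.0, 1.321, -0.067], 'joint_vel': [-0.0, 0.001, 0.0, -0.0, -0.0, 0.001], 'tau': [0.001, -53.181, -35.273, 0.071, 0.024, -0.0], 'ee_pos': [0.237, 0.496, 0.224], 'eef_rot': [-1.571, 0.001, 1.126], 'force': [0.795, -0.007, -1.075], 'moment': [0.038, -0.002, 0.014], 'grip_width': 0.094}
scene 463.49099334898045 317.9350826750794 237.31492027343057 [[0.563, 0.666, -0.488, 0.995], [0.826, -0.446, 0.344, -0.335], [0.011, -0.597, -0.802, 0.904], [0.0, 0.0, 0.0, 1.0]]
side 462.9850709293106 330.7672401957287 241.97018097721931 [[0.986, -0.114, 0.123, 0.355], [-0.167, -0.639, 0.751, -0.859], [-0.007, -0.761, -0.649, 0.859], [0.0, 0.0, 0.0, 1.0]]
```

View pics/scene0.png

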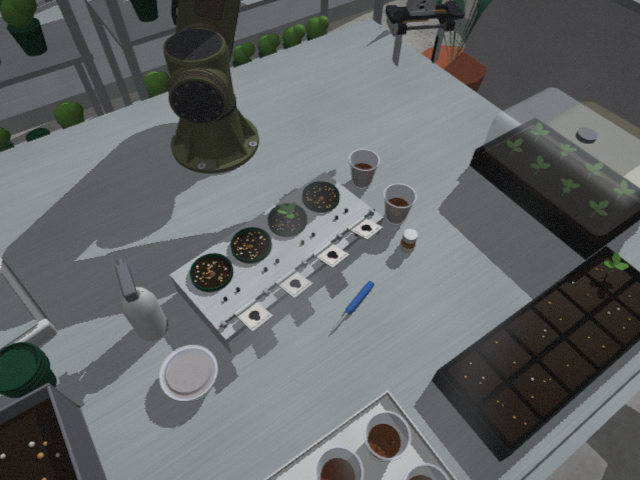

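View pics/side0.png

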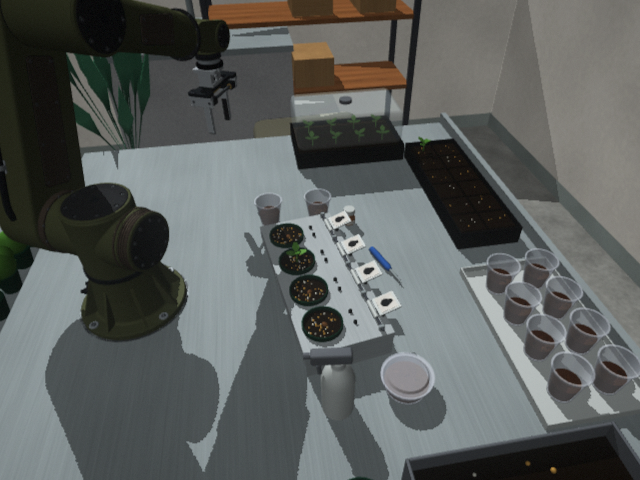

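The pot that is up holds the seedling at scene (287,212) and side (296,250). It is second from the robot's left, so its tag is tag_c, at scene (333,255). Next I measure the rack.

```bash
cat > m.py <<'E'
from h import *
for n in('scene','side'):
    c=cams.get_calibration(n);f=np.load(n+'.npz');p=f['p'];d=f['d'];W=pts(c,d)
    roi=(d>0)&(W[...,0]>.3)&(W[...,0]<.8)&(abs(W[...,1])<.35)
    m=(roi&(abs(W[...,2]-.07)<.006)).astype(np.uint8)
    m=cv2.morphologyEx(m,cv2.MORPH_OPEN,np.ones((3,3)))
    k,l,s,_=cv2.connectedComponentsWithStats(m);i=1+s[1:,4].argmax()
    q=W[l==i];r=cv2.minAreaRect((q[:,:2]*1000).astype(np.float32));print(n,'deck',r,np.median(q[:,2]))
    hsv=cv2.cvtColor(p,cv2.COLOR_RGB2HSV)
    for nm,mm in(('white',(hsv[...,1]<25)&(hsv[...,2]>190)),('blue',(hsv[...,0]>100)&(hsv[...,0]<125)&(hsv[...,1]>150)),('green',(hsv[...,0]>35)&(hsv[...,0]<80)&(hsv[...,1]>100)&(hsv[...,2]>80))):
        mm=(roi&mm).astype(np.uint8);k,l,s,ce=cv2.connectedComponentsWithStats(mm)
        for i in range(1,k):
            if s[i,4]>25:
                q=W[l==i];print(nm,s[i,4],ce[i].round(),q.mean(0).round(4),q[:,2].min().round(3),q[:,2].max().round(3))
E
python3 m.py
```

```text
scene deck ((456.060302734375, -55.21598815917969), (201.88272094726562, 453.11181640625), 8.946891784667969) 0.07034728022846914
white 146 [366. 227.] [0.5369 0.1187 0.093 ] 0.072 0.103
white 99 [410. 234.] [0.5856 0.2156 0.0514] -0.0 0.056
white 179 [332. 254.] [0.5525 0.0146 0.0918] 0.069 0.101
white 104 [295. 286.] [ 0.5755 -0.0947  0.0939] 0.085 0.1
white 235 [253. 315.] [ 0.5847 -0.196   0.0911] 0.082 0.099
white 34 [207. 353.] [ 0.5806 -0.3026  0.0416] 0.038 0.045
blue 236 [359. 297.] [0.6388 0.03   0.0168] 0.009 0.023
side deck ((454.56622314453125, -55.631866455078125), (201.3608856201172, 455.0606384277344), 8.980013847351074) 0.0719502952256339
white 188 [340. 217.] [0.5446 0.1316 0.0875] 0.052 0.105
white 180 [352. 243.] [0.5523 0.0106 0.0939] 0.086 0.103
white 230 [368. 271.] [ 0.5686 -0.093   0.0936] 0.085 0.102
white 284 [386. 302.] [ 0.585  -0.1963  0.0927] 0.084 0.101
white 27 [372. 308.] [ 0.552  -0.2019  0.0865] 0.083 0.09
white 26 [425. 363.] [ 0.6376 -0.3317  0.043 ] 0.041 0.046
blue 136 [380. 258.] [0.6318 0.0254 0.0176] 0.009 0.025
green 42 [301. 251.] [ 0.4189 -0.0113  0.1064] 0.073 0.123
```

```bash
python3 -m handwheel '[{"fingers":-1,"x":-0.005,"y":0,"z":-0.01,"spin":-2},{"fingers":-1,"x":-0.018,"y":0,"z":-0.036,"spin":-6},{"fingers":-1,"x":-0.035,"y":0,"z":-0.07,"spin":-11},{"fingers":-1,"x":-0.053,"y":0,"z":-0.105,"spin":-17},{"fingers":-1,"x":-0.071,"y":0,"z":-0.14,"spin":-23},{"fingers":-1,"x":-0.089,"y":0,"z":-0.175,"spin":-28},{"fingers":-1,"x":-0.107,"y":0,"z":-0.21,"spin":-32},{"fingers":-1,"x":-0.123,"y":0,"z":-0.243,"spin":-34.4},{"fingers":-1,"x":-0.133,"y":0,"z":-0.263,"spin":-34.4},{"fingers":-1,"x":-0.135,"y":0,"z":-0.268,"spin":-34.4}]' 20
```

```text
time_s: 1.1
ee_pos: [0.4214, 0.2577, 0.2242]
eef_rot: [-1.57, 0.0, 1.724]
force: [-0.2, 0.0, -0.6]
grip_width: 0.0174
```

```bash
cat >> h.py <<'E'
th=np.radians(188.96);C=np.array([.4553,-.0554]);RX=np.array([np.cos(th),np.sin(th)]);RY=np.array([-np.sin(th),np.cos(th)])
def rk(p): p=np.asarray(p); return np.r_[(p[:2]-C)@RX,(p[:2]-C)@RY,p[2]]
def st():
    o=get_obs(); r=rk(o['ee_pos']); print('t',round(o['time_s'],2),'U',round(-75-r[0]*1000,1),'ry',round(r[1]*1000,1),'tipz',round(r[2]*1000-19,1),'rot',np.round(o['eef_rot'],3),'F',np.round(o['force'],1),'w',round(o['grip_width'],4))
E
python3 -c "from h import *;st()"
```

```text
t 1.1 U -59.7 ry -314.6 tipz 205.2 rot [-1.57   0.     1.724] F [-0.2  0.  -0.6] w 0.0174
```

```bash
python3 -m handwheel '[{"fingers":-1,"x":-0.01,"y":0,"z":-0.005,"spin":0},{"fingers":-1,"x":-0.035,"y":0,"z":-0.019,"spin":0},{"fingers":-1,"x":-0.07,"y":0,"z":-0.039,"spin":0},{"fingers":-1,"x":-0.105,"y":0,"z":-0.058,"spin":0},{"fingers":-1,"x":-0.14,"y":0,"z":-0.078,"spin":0},{"fingers":-1,"x":-0.175,"y":0,"z":-0.097,"spin":0},{"fingers":-1,"x":-0.21,"y":0,"z":-0.116,"spin":0},{"fingers":-1,"x":-0.24,"y":0,"z":-0.133,"spin":0},{"fingers":-1,"x":-0.257,"y":0,"z":-0.142,"spin":0},{"fingers":-1,"x":-0.262,"y":0,"z":-0.145,"spin":0}]'
python3 - <<'E'
from h import *
st();c,p,d=shot('side');cv2.imwrite('pics/s1.png',cv2.resize(p[130:370,180:500,::-1],None,fx=2.5,fy=2.5))
c,p,d=shot('wrist');cv2.imwrite('pics/w1.png',p[...,::-1])
E
```

```text
time_s: 2.1
ee_pos: [0.6049, 0.0221, 0.2238]
eef_rot: [-1.57, -0.0, 1.726]
force: [-0.4, -1.3, 0.3]
grip_width: 0.0002
t 2.1 U 84.8 ry -53.3 tipz 204.8 rot [-1.57  -0.     1.726] F [-0.4 -1.3  0.3] w 0.0002
```

View pics/w1.png

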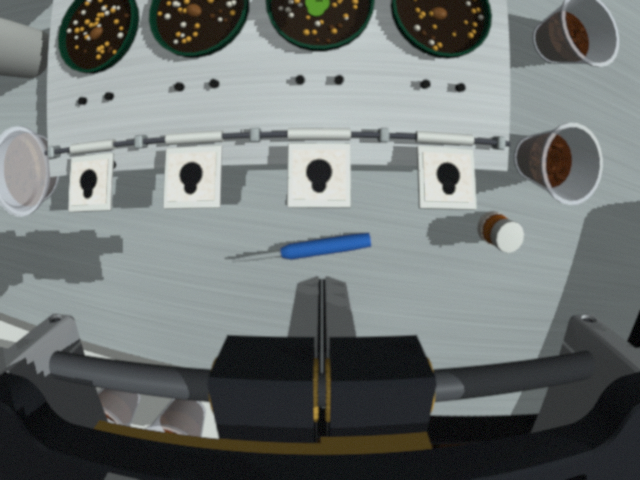

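View pics/s1.png

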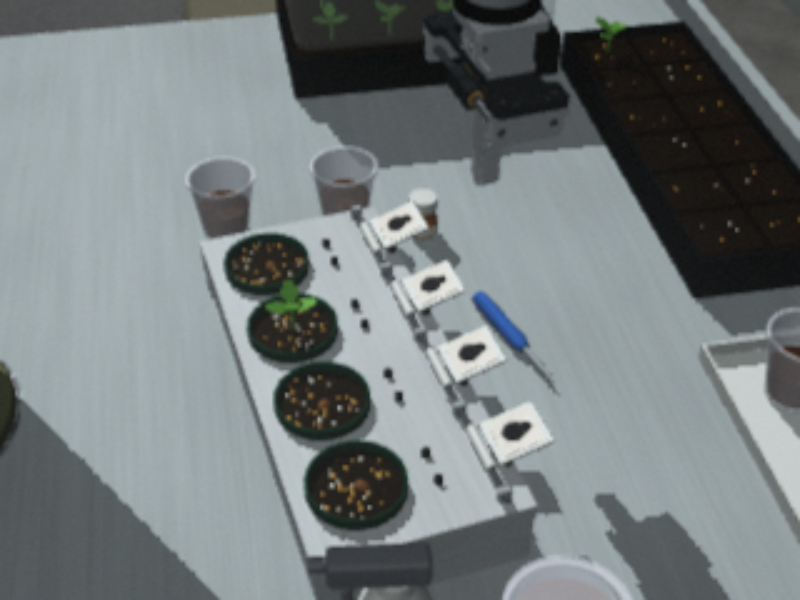

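```bash
python3 -m handwheel '[{"fingers":-1,"x":0,"y":0.005,"z":0,"spin":0},{"fingers":-1,"x":0,"y":0.02,"z":0,"spin":0},{"fingers":-1,"x":0,"y":0.04,"z":0,"spin":0},{"fingers":-1,"x":0,"y":0.065,"z":0,"spin":0},{"fingers":-1,"x":0,"y":0.09,"z":0,"spin":0},{"fingers":-1,"x":0,"y":0.115,"z":0,"spin":0},{"fingers":-1,"x":0,"y":0.132,"z":0,"spin":0},{"fingers":-1,"x":0,"y":0.142,"z":0,"spin":0},{"fingers":-1,"x":0,"y":0.145,"z":0,"spin":0},{"fingers":-1,"x":0,"y":0.145,"z":0,"spin":0}]'
python3 - <<'E'
from h import *
st();c,p,d=shot('wrist');cv2.imwrite('pics/w2.png',p[...,::-1])
P=lambda a:(60*np.cos(a)+2*np.sin(a),60*np.sin(a)-2*np.cos(a))
for a in np.arange(.3,1.6,.15):print(round(a,2),np.round(P(a),1))
E
```

```text
time_s: 3.2
ee_pos: [0.6043, 0.0234, 0.0798]
eef_rot: [-1.571, 0.0, 1.727]
force: [0.1, -0.2, -0.1]
grip_width: 0.0007
t 3.2 U 84.5 ry -54.6 tipz 60.8 rot [-1.571  0.     1.727] F [ 0.1 -0.2 -0.1] w 0.0007
0.3 [57.9 15.8]
0.45 [54.9 24.3]
0.6 [50.6 32.2]
0.75 [45.3 39.4]
0.9 [38.9 45.8]
1.05 [31.6 51.1]
1.2 [23.6 55.2]
1.35 [15.1 58.1]
1.5 [ 6.2 59.7]
```

View pics/w2.png

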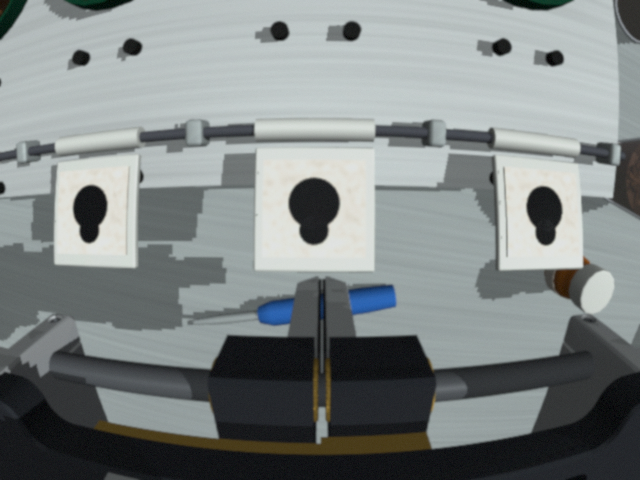

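Wrist view: the fingertip is clear in front of tag_c, at (322,280). The tag's free edge is at row 270 and its columns run from 255 to 375. Next comes the first part of the push, with upward excess so that friction helps.

```bash
python3 -m handwheel '[{"fingers":-1,"x":0,"y":0,"z":0.005,"spin":0},{"fingers":-1,"x":0,"y":0,"z":0.011,"spin":0},{"fingers":-1,"x":0,"y":0,"z":0.016,"spin":0},{"fingers":-1,"x":0,"y":-0.003,"z":0.0195,"spin":0},{"fingers":-1,"x":0,"y":-0.008,"z":0.0225,"spin":0},{"fingers":-1,"x":0,"y":-0.015,"z":0.025,"spin":0},{"fingers":-1,"x":0,"y":-0.021,"z":0.028,"spin":0},{"fingers":-1,"x":0,"y":-0.028,"z":0.031,"spin":0},{"fingers":-1,"x":0,"y":-0.031,"z":0.033,"spin":0},{"fingers":-1,"x":0,"y":-0.031,"z":0.033,"spin":0}]'
python3 - <<'E'
from h import *
st();c,p,d=shot('wrist');cv2.imwrite('pics/w3.png',p[...,::-1])
E
```

```text
time_s: 4.25
ee_pos: [0.5714, 0.0177, 0.1108]
eef_rot: [-1.571, 0.0, 1.726]
force: [0.1, -0.6, -0.3]
grip_width: 0.0001
t 4.25 U 51.1 ry -54.1 tipz 91.8 rot [-1.571  0.     1.726] F [ 0.1 -0.6 -0.3] w 0.0001
```

View pics/w3.png

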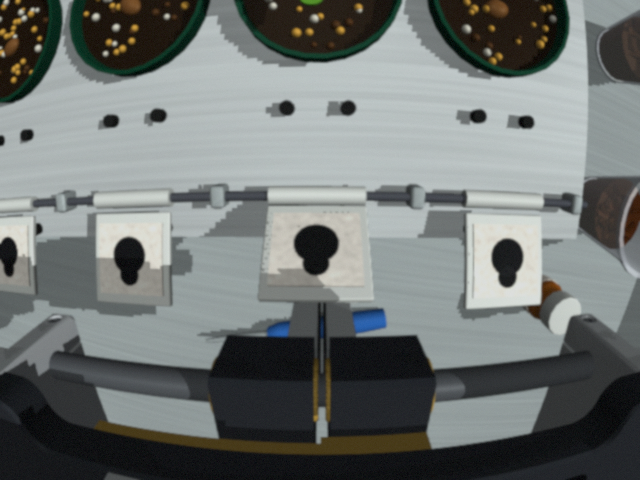

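Tag_c is now tilted up: its free edge at row 300 looks wider, and the fingertip is behind and below it. I'll carry on.

```bash
python3 -m handwheel '[{"fingers":-1,"x":0,"y":-0.004,"z":0.003,"spin":0},{"fingers":-1,"x":0,"y":-0.007,"z":0.006,"spin":0},{"fingers":-1,"x":0,"y":-0.010,"z":0.010,"spin":0},{"fingers":-1,"x":0,"y":-0.013,"z":0.0135,"spin":0},{"fingers":-1,"x":0,"y":-0.016,"z":0.0175,"spin":0},{"fingers":-1,"x":0,"y":-0.018,"z":0.0215,"spin":0},{"fingers":-1,"x":0,"y":-0.020,"z":0.026,"spin":0},{"fingers":-1,"x":0,"y":-0.022,"z":0.030,"spin":0},{"fingers":-1,"x":0,"y":-0.024,"z":0.0345,"spin":0},{"fingers":-1,"x":0,"y":-0.025,"z":0.039,"spin":0}]'
python3 -c "
from h import *
st()
for i in range(3): 
  c=np.arange(1,11)
U0,T0=12.,37.
for f in np.linspace(95,176,20):
  f=np.radians(f);r=42;print(np.round([np.degrees(f),8+r*np.cos(f),r*np.sin(f)],1))
"
```

```text
time_s: 5.3
ee_pos: [0.5329, 0.0117, 0.1357]
eef_rot: [-1.571, 0.0, 1.726]
force: [0.5, 0.3, -0.8]
grip_width: 0.0008
t 5.3 U 12.1 ry -54.2 tipz 116.7 rot [-1.571  0.     1.726] F [ 0.5  0.3 -0.8] w 0.0008
[95.   4.3 41.8]
[99.3  1.2 41.5]
[103.5  -1.8  40.8]
[107.8  -4.8  40. ]
[112.1  -7.8  38.9]
[116.3 -10.6  37.6]
[120.6 -13.4  36.2]
[124.8 -16.   34.5]
[129.1 -18.5  32.6]
[133.4 -20.8  30.5]
[137.6 -23.   28.3]
[141.9 -25.   25.9]
[146.2 -26.9  23.4]
[150.4 -28.5  20.7]
[154.7 -30.   18. ]
[158.9 -31.2  15.1]
[163.2 -32.2  12.1]
[167.5 -33.    9.1]
[171.7 -33.6   6. ]
[176.  -33.9   2.9]
```

```bash
python3 -m handwheel '[{"fingers":-1,"x":0,"y":-0.003,"z":0.004,"spin":0},{"fingers":-1,"x":0,"y":-0.005,"z":0.008,"spin":0},{"fingers":-1,"x":0,"y":-0.005,"z":0.011,"spin":0},{"fingers":-1,"x":0,"y":-0.004,"z":0.014,"spin":0},{"fingers":-1,"x":0,"y":-0.003,"z":0.018,"spin":0},{"fingers":-1,"x":0,"y":-0.0015,"z":0.021,"spin":0},{"fingers":-1,"x":0,"y":0,"z":0.024,"spin":0},{"fingers":-1,"x":0,"y":0.002,"z":0.028,"spin":0},{"fingers":-1,"x":0,"y":0.005,"z":0.0315,"spin":0},{"fingers":-1,"x":0,"y":0.0085,"z":0.035,"spin":0}]'
python3 - <<'E'
from h import *
st();c,p,d=shot('wrist');cv2.imwrite('pics/w4.png',p[...,::-1])
E
```

```text
time_s: 6.3
ee_pos: [0.4983, 0.0063, 0.1267]
eef_rot: [-1.571, 0.0, 1.726]
force: [0.3, 0.2, 0.4]
grip_width: 0.0004
t 6.3 U -22.9 ry -54.2 tipz 107.7 rot [-1.571  0.     1.726] F [0.3 0.2 0.4] w 0.0004
```

View pics/w4.png

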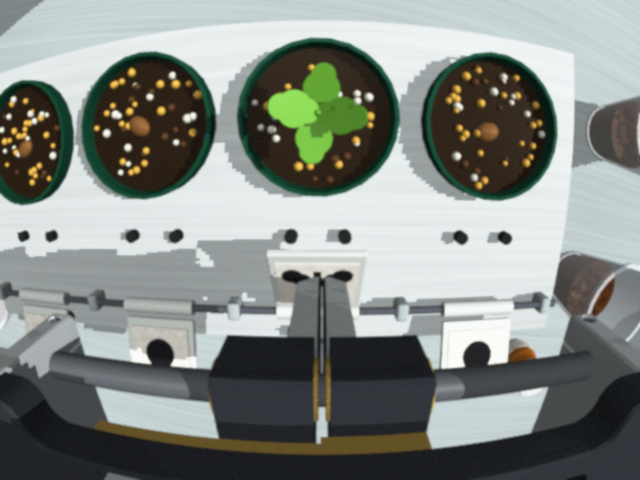

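The tag is over the top: its sprout leaves show at (290,275) and (342,275), and its edge is at row 255. Now down to flat.

```bash
python3 -m handwheel '[{"fingers":-1,"x":0,"y":0.002,"z":0.002,"spin":0},{"fingers":-1,"x":0,"y":0.0045,"z":0.004,"spin":0},{"fingers":-1,"x":0,"y":0.007,"z":0.0055,"spin":0},{"fingers":-1,"x":0,"y":0.010,"z":0.007,"spin":0},{"fingers":-1,"x":0,"y":0.0125,"z":0.0085,"spin":0},{"fingers":-1,"x":0,"y":0.0155,"z":0.0095,"spin":0},{"fingers":-1,"x":0,"y":0.0185,"z":0.010,"spin":0},{"fingers":-1,"x":0,"y":0.0215,"z":0.0105,"spin":0},{"fingers":-1,"x":0,"y":0.0235,"z":0.011,"spin":0},{"fingers":-1,"x":0,"y":0.025,"z":0.011,"spin":0}]'
python3 -c "from h import *;st()"
```

```text
time_s: 7.35
ee_pos: [0.4877, 0.0046, 0.102]
eef_rot: [-1.571, 0.0, 1.726]
force: [-6.4, 0.3, 17.5]
grip_width: 0.0002
t 7.35 U -33.6 ry -54.2 tipz 83.0 rot [-1.571  0.     1.726] F [-6.4  0.3 17.5] w 0.0002
```

The tip is at 83.0 mm with 17.5 N upward, so the tag is on its stop. I lift off and move aside to look.

```bash
python3 -m handwheel '[{"fingers":-1,"x":0,"y":-0.003,"z":0,"spin":0},{"fingers":-1,"x":0,"y":-0.015,"z":0,"spin":0},{"fingers":-1,"x":0,"y":-0.035,"z":0,"spin":0},{"fingers":-1,"x":0,"y":-0.06,"z":0,"spin":0},{"fingers":-1,"x":0,"y":-0.09,"z":-0.01,"spin":0},{"fingers":-1,"x":0,"y":-0.12,"z":-0.03,"spin":0},{"fingers":-1,"x":0,"y":-0.14,"z":-0.055,"spin":0},{"fingers":-1,"x":0,"y":-0.15,"z":-0.075,"spin":0},{"fingers":-1,"x":0,"y":-0.15,"z":-0.085,"spin":0},{"fingers":-1,"x":0,"y":-0.15,"z":-0.085,"spin":0}]'
python3 - <<'E'
from h import *
st();c,p,d=shot('wrist');cv2.imwrite('pics/w5.png',p[...,::-1])
for n in('scene','side'):
    c,p,d=shot(n);np.savez(f'{n}.npz',p=p,d=d);W=pts(c,d)
    R=np.stack([(W[...,:2]-C)@RX,(W[...,:2]-C)@RY,W[...,2]],-1)*1000
    for nm,x,y in(('c flipped',-40,-52.5),('c near hinge',-58,-52.5),('c end',-22,-52.5)):
        m=(d>0)&(abs(R[...,0]-x)<7)&(abs(R[...,1]-y)<20)&(R[...,2]<130);print(n,nm,m.sum(),np.percentile(R[m][:,2],[10,50,90]).round(1))
E
python3 m.py
```

```text
time_s: 8.35
ee_pos: [0.5719, 0.0179, 0.2514]
eef_rot: [-1.57, -0.0, 1.727]
force: [-1.5, -0.3, -0.1]
grip_width: 0.0006
t 8.35 U 51.6 ry -54.3 tipz 232.4 rot [-1.57  -0.     1.727] F [-1.5 -0.3 -0.1] w 0.0006
scene c flipped 92 [81.9 83.6 85.5]
scene c near hinge 103 [80.2 82.9 85.1]
scene c end 72 [81.  83.3 84.9]
side c flipped 64 [82.3 85.  87.1]
side c near hinge 57 [82.3 84.4 86.5]
side c end 76 [72.2 83.8 86.5]
scene deck ((468.251220703125, -141.9977569580078), (202.33279418945312, 279.7882995605469), 9.51953125) 0.07032205448238832
white 827 [334. 228.] [0.4877 0.0668 0.0756] 0.065 0.089
white 241 [368. 226.] [0.536  0.1257 0.0902] 0.067 0.103
white 114 [410. 234.] [0.5849 0.2166 0.0492] -0.004 0.057
white 182 [332. 250.] [0.5338 0.0291 0.0704] 0.066 0.076
white 38 [183. 268.] [ 0.3953 -0.2614  0.0702] 0.067 0.074
white 33 [285. 275.] [ 0.5384 -0.0954  0.0849] 0.081 0.088
white 33 [181. 278.] [ 0.4155 -0.2746  0.0705] 0.068 0.073
white 255 [295. 284.] [ 0.571  -0.0905  0.0922] 0.069 0.101
white 287 [236. 303.] [ 0.5303 -0.208   0.0703] 0.065 0.075
white 34 [197. 298.] [ 0.47
[... 635 characters left out ...]
white 36 [310. 221.] [0.4626 0.1462 0.0727] 0.07 0.077
white 280 [326. 248.] [0.4855 0.0208 0.08  ] 0.069 0.088
white 933 [287. 290.] [ 0.3718 -0.0927  0.0719] 0.066 0.077
white 26 [340. 248.] [0.5202 0.0066 0.0864] 0.083 0.089
white 262 [368. 271.] [ 0.5684 -0.0931  0.0935] 0.069 0.102
white 47 [319. 271.] [ 0.458  -0.0516  0.0719] 0.068 0.075
white 31 [355. 276.] [ 0.5362 -0.0982  0.0865] 0.084 0.089
white 298 [385. 303.] [ 0.5832 -0.1969  0.0923] 0.082 0.102
white 39 [372. 307.] [ 0.5519 -0.2011  0.0867] 0.081 0.091
white 103 [402. 361.] [ 0.592  -0.3171  0.0427] 0.039 0.046
blue 134 [380. 258.] [0.6318 0.0256 0.0175] 0.009 0.024
green 127 [296. 250.] [ 0.4078 -0.0062  0.1088] 0.071 0.124
```

View pics/w5.png

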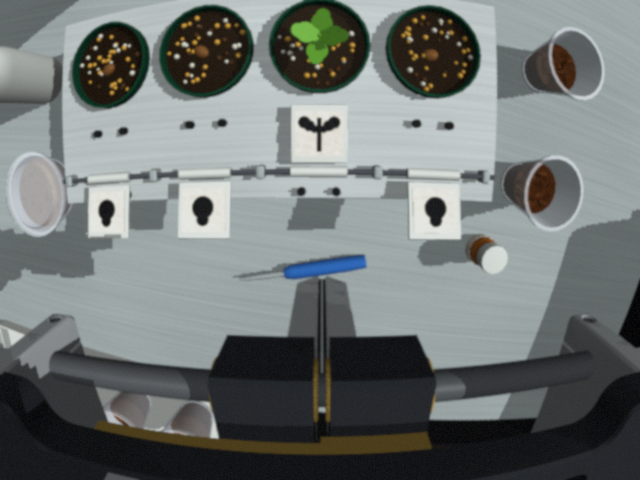

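Tag_c lies flat with its sprout face up at (319,134), in front of the pot with the seedling. The other three tags show seeds, at (107,212), (203,210) and (436,210). Its heights of 83–84 mm are level from hinge to end, and the dibber hasn't moved. Handing in.

```bash
python3 -c "from station import workorder;print(workorder.hand_in())"
```

```text
the job is handed in; nothing more can be done
None
```

I turned tag_c right over and handed the job in at about 8.5 s on the robot's clock. Its pot, second from the robot's left, is the one with the seedling. The closed fingertips pushed the free end up, over the top and down onto its stop, without gripping it.

**Tag_c:** it lies flat with the sprout face up. The surface height is 83–85 mm from hinge to end in both fixed cameras; about 83 mm was expected. The highest force in the end-of-call readings was about 19 N, as it met the stop.

**Everything else:** the other three tags still show the seed. In the pictures the seedling and pots look undisturbed. The dibber reads the same position as before, within 1 mm.

**Checks that disagreed:** after the job, the scene camera's fit of the deck outline came out too short. I put that down to the arm being in view. The side camera's fit still matched within about 3 mm. I did not re-measure the cups, tub, bottle or jar individually, but they look in place and the planned path stayed clear of them.

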